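Find the crossbar gap with stepped gauge leaves

TASK

Find the gap under the portal's crossbar with the four steel gauge leaves: starting with the thinnest, push them one at a time along their grooves under the bar and fully home to the stop rail, each next thicker one in turn, until one binds at the bar. Leave that one up against the bar without forcing it, leave the thicker ones untouched, then slide the black rider along the stop rail until it stands in line with the thickest leaf that went home. Do not disturb the other things on the bench.

Things in the scene. Friction and masses are not known exactly. Their poses are not given: they have to be found in the camera images.
- portal: Portal of 20 mm aluminium extrusion: two uprights 59 mm high, 216 mm apart, and a clamped crossbar of unknown height, gap 6 to 13 mm under it. Origin: at groove-floor level (8 mm above table), midway between uprights, in the bar's front face, the one towards the robot where leaves enter. x: along the grooves, in under the bar (bar spans x 0 to 20 mm); y: along the bar; z up
- base: Grey base plate carrying the portal; same axes, origin 8 mm below the portal's. Plate from x -145 to 60 mm. Four grooves along x, 29 mm wide, centred at y -66, -22, 22, 66 mm, between dark ribs 4 mm high. Across the far side a dark stop rail, x 30 to 50 mm, top 18 mm above the groove floors; a leaf is fully home when its nose meets it
- rider_fin (a point): Black rider sliding with friction (about 1.5 N) along the top of the stop rail, along the portal's y only, past all grooves; parked at the -y end clear of them. Foot 26 x 24 x 7 mm, on it an upright fin 20 mm (x) by 14 mm (y). The point: centre of the fin's top, 57 mm above the groove floors
- leaf1: Loose steel gauge leaf 5 mm thick, 100 x 26 mm, 1 dark punch mark(s) on top, in one of the grooves (which one varies). Origin: centre of underside; x to the square nose (50 mm ahead), z up. Upright tab at the rear, 12 (x) by 20 mm, rear face flush with the leaf's rear edge (50 mm behind origin), top 28 mm above the underside: push from behind
- leaf2: Loose steel gauge leaf 8 mm thick, 100 x 26 mm, 2 dark punch mark(s) on top, in one of the grooves (which one varies). Origin: centre of underside; x to the square nose (50 mm ahead), z up. Upright tab at the rear, 12 (x) by 20 mm, rear face flush with the leaf's rear edge (50 mm behind origin), top 34 mm above the underside: push from behind
- leaf3: Loose steel gauge leaf 11 mm thick, 100 x 26 mm, 3 dark punch mark(s) on top, in one of the grooves (which one varies). Origin: centre of underside; x to the square nose (50 mm ahead), z up. Upright tab at the rear, 12 (x) by 20 mm, rear face flush with the leaf's rear edge (50 mm behind origin), top 40 mm above the underside: push from behind
- leaf4: Loose steel gauge leaf 14 mm thick, 100 x 26 mm, 4 dark punch mark(s) on top, in one of the grooves (which one varies). Origin: centre of underside; x to the square nose (50 mm ahead), z up. Upright tab at the rear, 12 (x) by 20 mm, rear face flush with the leaf's rear edge (50 mm behind origin), top 46 mm above the underside: push from behind
- pliers: Bystander, to be left where it is: red-handled pliers lying flat, about 150 mm long.
- screwdriver: Bystander, to be left where it is: screwdriver lying down.
- wrench: Bystander, to be left where it is: steel wrench lying down.
- screw_tub: Bystander, to be left where it is: open white plastic cup, 56 mm across, 32 mm high, beside the base plate. Origin under its middle.
- bracket: Bystander, to be left where it is: white L-shaped bracket, 50 x 36 x 36 mm, beside the base plate. Origin under its middle.
- power_brick: Bystander, to be left where it is: black power brick 100 x 50 x 32 mm. Origin under its middle.
- offcut: Bystander, to be left where it is: 120 mm offcut of 20 mm aluminium extrusion. Origin under its middle.
Mind the look-alikes: they are no part of the job. Leave any green or orange look-alike of the leaf2 alone.

How it is judged:
By the outcome, as a careful person would: the job done as asked, in the order asked, and still so for the second after the job is handed in, with the robot touching nothing.
It also fails if it takes over 72 s, if anything falls off the work surface, if the arm or the gripper's body presses on something with over 40 N, if the wrist force passes 120 N, or if a joint passes its speed limit or range.

ROBOT

A 6-joint arm with a two-finger parallel gripper is mounted at the origin on the work surface. World frame = base frame: x ahead of the robot, y to its left, z up, the work surface at z = 0. Lengths are in m, angles in rad, forces in N, time in s.
With the tool pointing down it reaches from about 0.25 to 0.85 m from the base axis. Payload 12.5 kg.
Tool frame: the origin (TCP) lies on the centre line of the jaws, within the pads' length; the fingertips stand 25 mm ahead of it and the grasp point (between the pads) lies 6 mm ahead of it; y points along the fingers, z is the direction in which the jaws open and shut, and the axes are right-handed (so a half turn about y gives the same grasp; the last joint's range is limited). The gripper opens to 93 mm and grips with 3 to 60 N. Pads are 15 mm wide; open, the fingers measure 128 mm over their backs; the gripper's body (75 mm by 188 mm) begins 65 mm behind the grasp point.
Start: joints at [1.04, 0.351, 1.652, -0, 1.139, -0.085], TCP at [0.237, 0.496, 0.244] pointing down, gripper open.
Joint ranges: [-2.75, 2.75], [-0.79, 2.1], [0.01, 2.65], [-1.57, 4.71], [0.07, 3.14], [-2.87, 2.87]. Speed limits (rad/s): [2.22, 2.22, 2.79, 3.14, 3.14, 3.14].

INTERFACE

Orientations are given as a rotation vector (axis times angle).
In Python, from cell import r, eyes, ticket, get_clock, get_joint_pos, get_qvel, get_joint_torque, get_eef_pos, get_orientation, get_wrist_force, get_ft_torque, get_finger_gap gives the robot as it stands. Calls block until the motion is done:
- r.move_pose(position, orientation): joint-space move of the TCP to a pose.
- r.move_linear(position, vel=0.15, rot=None): straight line of the TCP; rot=None keeps the orientation; vel is the mean speed in m/s.
- r.move_joints(angles): joint-space move.
- r.gripper_to(opening, force=None): finger opening in m; force is the grip in N (None keeps the last); returns when the fingers have stopped.
- r.pause(seconds).
- r.inverse_kinematics(position, orientation): joint angles nearest the present ones, or None.
- eyes.read_camera(name): name is "scene" or "top"; returns a dict with "image" (480x640x3 uint8, red, green, blue), "z_map" (480x640 float32, m along the optical axis (not along the pixel's ray), 0 where there is no reading), "camera_matrix" (3x3 intrinsics, pixels), "world_to_cam" (4x4, takes a point from world to camera coordinates). Camera axes: x right, y up, looking along -z (the intrinsics and any distortion apply to the point x, -y, -z); pixel columns grow to the right and rows downward; lengths in m; the calibration is good to about 2 mm. A picture is of the moment at which its call begins.
A pose or a line that the arm cannot do raises r.IKError and nothing moves.
- ticket.close_job(): hands the job in, once; it reports no verdict.
Readings, each from a call of its own:
- get_clock(): time.
- get_joint_pos(): joint angles.
- get_qvel(): joint speeds.
- get_joint_torque(): joint torques, N m.
- get_eef_pos(): TCP position.
- get_orientation(): TCP orientation.
- get_wrist_force(): force on the tool from outside, world axes, zero at the start.
- get_ft_torque(): the same for the moment, N m.
- get_finger_gap(): finger opening in m.
Only numpy, scipy, OpenCV 4.12 (cv2) and the standard library are available. Lean on these libraries where they do the work, as an engineer would, in place of code of your own. Each camera call takes 0.05 s, during which the arm holds its last target. There are 200 camera calls.

## Working session

There is one attempt and no reset: what is moved stays moved. The work goes in short steps, each a Python script; the robot and the scene stay as the last script left them, time stands still between calls to the robot, and variables do not carry over. Pictures are saved under pics/ and viewed, about 8 in all and at most 12, crops included, and the job is handed in when it is done.

```bash
mkdir -p pics; ls; cat > h.py <<'E'
import numpy as np, cv2
from cell import *
def snap(n):
    d=eyes.read_camera(n); return d
def save(im,f): cv2.imwrite('pics/'+f,im[...,::-1])
def world(d,u,v,z=None):
    """pixel -> world: depth map if z is None, else ray onto plane z"""
    K=d['camera_matrix']; T=np.linalg.inv(d['world_to_cam'])
    ray=np.array([(u-K[0,2])/K[0,0],-(v-K[1,2])/K[1,1],-1.])
    if z is None: return T[:3,:3]@(ray*d['z_map'][int(round(v)),int(round(u))])+T[:3,3]
    w=T[:3,:3]@ray; o=T[:3,3]; return o+w*(z-o[2])/w[2]
def cloud(d):
    K=d['camera_matrix']; T=np.linalg.inv(d['world_to_cam']); v,u=np.mgrid[:480,:640]; z=d['z_map']
    p=np.stack([(u-K[0,2])/K[0,0]*z,-(v-K[1,2])/K[1,1]*z,-z],-1)
    return p@T[:3,:3].T+T[:3,3]
E
python3 - <<'E'
from h import *
a=snap('top');b=snap('scene')
save(a['image'],'top0.png');save(b['image'],'scene0.png')
np.savez('/tmp/t0.npz',**a);np.savez('/tmp/s0.npz',**b)
for d in(a,b): print(np.linalg.inv(d['world_to_cam'])[:3].round(3), d['camera_matrix'].round(1), (d['z_map']>0).mean(), d.keys())
print(get_clock(),get_orientation(),get_wrist_force())
E
```

```text
pics
[[-0.014  0.997 -0.081  0.389]
 [-1.    -0.014  0.007  0.028]
 [ 0.006  0.081  0.997  1.252]] [[560.6   0.  321.3]
 [  0.  560.6 239.2]
 [  0.    0.    1. ]] 0.9958821614583333 dict_keys(['image', 'z_map', 'camera_matrix', 'world_to_cam'])
[[-0.586 -0.619  0.523  1.104]
 [ 0.81  -0.462  0.361  0.431]
 [ 0.018  0.635  0.772  0.96 ]] [[473.    0.  311.6]
 [  0.  473.  244. ]
 [  0.    0.    1. ]] 0.9960970052083333 dict_keys(['image', 'z_map', 'camera_matrix', 'world_to_cam'])
0.1 [-1.54340496  0.3498777  -0.34937111] [-0.10525835 -0.40030192 -0.57833463]
```

View pics/top0.png

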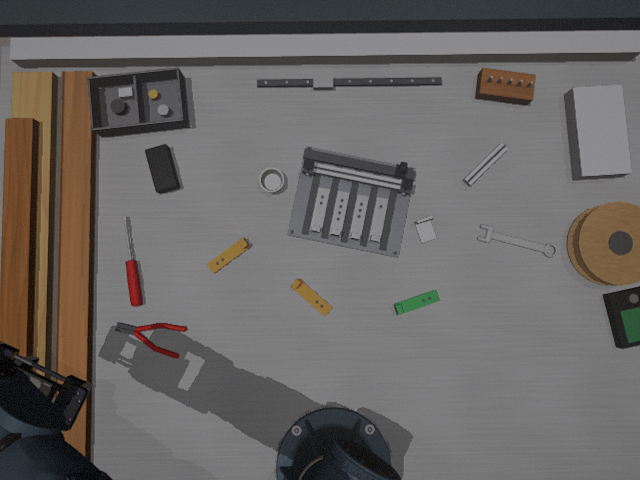

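View pics/scene0.png

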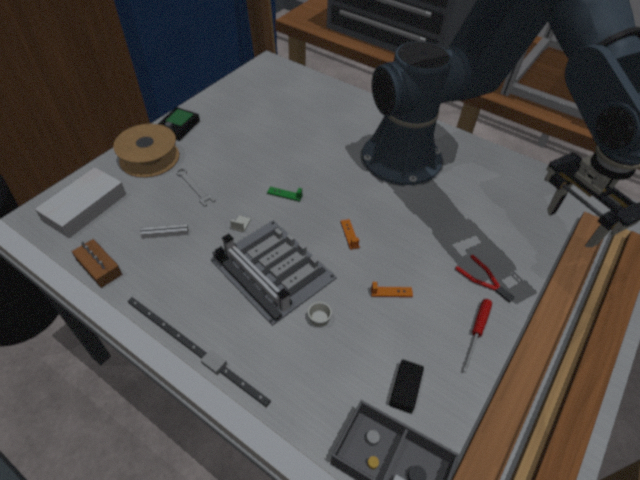

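Top view: the portal plate is at about (290–415, 150–255), with the black rider at (402,170) on the right (−y) end. The four leaves are at about (320,210), (340,212), (360,215) and (380,220). The orange look-alikes at (229,255) and (312,297) and the green one at (416,302) lie loose outside the grooves, so I'm ignoring them.

```bash
python3 - <<'E'
from h import *
a=np.load('/tmp/t0.npz');b=np.load('/tmp/s0.npz')
c=cv2.resize(a['image'][140:262,280:422],None,fx=5.5,fy=4.9*5.5/4.9*0.89,interpolation=cv2.INTER_CUBIC)
c=cv2.resize(a['image'][145:260,283:421],None,fx=5,fy=5,interpolation=cv2.INTER_CUBIC)
save(np.clip(c.astype(float)*1.6,0,255).astype(np.uint8),'top0c.png')
P=cloud(a)
# height map at plate
z=P[...,2]
m=np.zeros((480,640),bool); m[140:262,280:422]=1
for lo,hi in((.004,.0105),(.0105,.0145),(.02,.03),(.03,.05),(.055,.072)): print(lo,hi,(m&(z>lo)&(z<hi)).sum())
h=np.clip((z[145:260,283:421]-0.0)*3500,0,255).astype(np.uint8)
cv2.imwrite('pics/top0h.png',cv2.resize(cv2.applyColorMap(h,cv2.COLORMAP_JET),None,fx=5,fy=5,interpolation=cv2.INTER_NEAREST))
E
```

```text
0.004 0.0105 3730
0.0105 0.0145 2347
0.02 0.03 1604
0.03 0.05 1314
0.055 0.072 305
```

View pics/top0c.png

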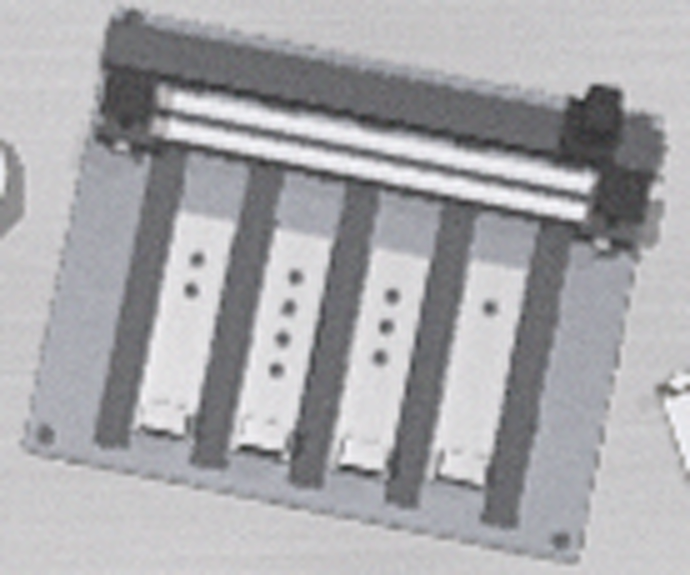

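View pics/top0h.png

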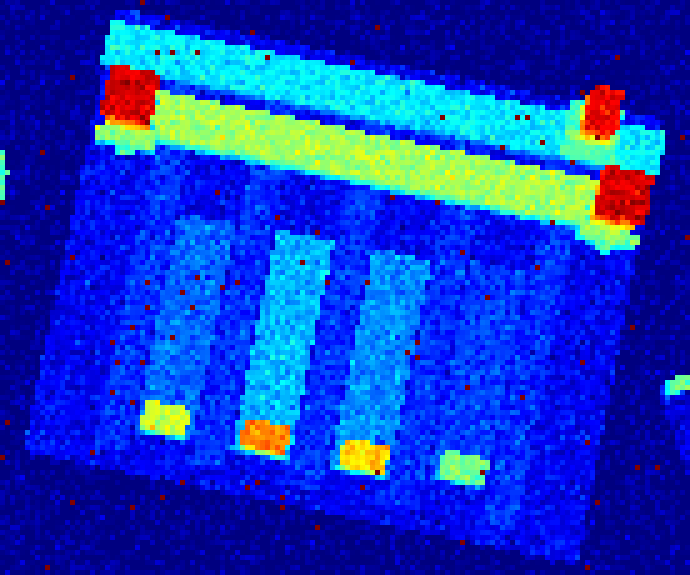

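The punch marks and tab heights agree. From +y to −y: leaf2 (groove +66), leaf4 (+22), leaf3 (−22), leaf1 (−66). The rider is at crop (600,115). Next is the portal pose.

```bash
cat > fit.py <<'E'
from h import *
from scipy import ndimage
def fit(d,q=False):
    P=cloud(d); z=P[...,2]; m=np.zeros(z.shape,bool); m[143:262,284:420]=1
    def big(c): 
        l,n=ndimage.label(ndimage.binary_opening(c)); s=ndimage.sum(c,l,range(1,n+1)); return l,np.argsort(-s)+1,s
    l,o,s=big(m&(z>.06)&(z<.075))
    pts=[np.mean(P[l==k][:,:2],0) for k in o[:3]]; hs=[np.median(z[l==k]) for k in o[:3]]
    return P,z,m,pts,hs,s
E
python3 - <<'E'
from fit import *
d=np.load('/tmp/t0.npz'); P,z,m,pts,hs,s=fit(d)
print(np.round(pts,4),hs,s)
# uprights = farthest-apart pair
import itertools
i,j=max(itertools.combinations(range(3),2),key=lambda t:np.linalg.norm(pts[t[0]]-pts[t[1]]))
L,R=sorted((pts[i],pts[j]),key=lambda p:-p[1]); y=(L-R); print('span',np.linalg.norm(y)); 
mid=(L+R)/2
# rail and plate fits
rail=P[m&(z>.023)&(z<.029)][:,:2]; bar=P[m&(z>.033)&(z<.045)]; plate=P[m&(z>.0045)&(z<.016)][:,:2]
for n,q in(('rail',rail),('plate',plate)):
    r_=cv2.minAreaRect((q*1000).astype(np.float32)); print(n,r_)
yaw=np.arctan2(-y[0],y[1]); print('yaw uprights deg',np.degrees(yaw))
ex=np.array([np.cos(yaw),np.sin(yaw)]); ey=np.array([-ex[1],ex[0]])
def loc(p): return np.stack([(p-mid)@ex+.010,(p-mid)@ey],-1)
q=loc(P[...,:2])
lr=m&(z>.023)&(z<.029)&(np.abs(q[...,1])<.08)
def line(mask):
    a=q[mask]; c=np.polyfit(a[:,1],a[:,0],1); return c,np.percentile(a[:,0],[1,99])
print('rail x(y)',line(lr))
lb=m&(z>.033)&(z<.045)&(np.abs(q[...,1])<.09)&(q[...,0]>-.02)
print('bar x(y)',line(lb),'z',np.median(z[lb]))
for yy in(66,22,-22,-66):
    k=m&(np.abs(q[...,1]-yy/1e3)<.009)&(q[...,0]>-.15)&(q[...,0]<-.08)
    t=k&(z>.031); print(yy,'tab x',np.percentile(q[t][:,0],[3,50,97]).round(4),'y',q[t][:,1].mean().round(4),'z',np.median(z[t]).round(4))
fl=m&(z>.004)&(z<.0145)&(np.abs(q[...,1])<.09)&(q[...,0]<-.1); print('front edge',np.percentile(q[fl][:,0],[.5,2]), 'floor z',np.median(z[m&(z<.02)&(np.abs(np.abs(q[...,1])-.1)<.006)&(q[...,0]<-.03)&(q[...,0]>-.13)]))
print('table z',np.median(z[265:280,330:400]))
pl=m&(z>.004)&(q[...,0]>-.13)&(q[...,0]<-.04); print('plate y',np.percentile(q[pl][:,1],[.5,99.5]))
for p,h in zip(pts,hs): print('tall',loc(p).round(4),h)
print('mid',mid,'ex',ex)
E
```

```text
[[ 0.6483  0.0447]
 [ 0.6021 -0.1658]
 [ 0.6392 -0.1584]] [np.float64(0.0668954858507309), np.float64(0.06721024074005055), np.float64(0.06511239592556561)] [105.  56. 105.]
span 0.21549546031301514
rail ((575.8761596679688, -61.270172119140625), (272.5443115234375, 177.82798767089844), 78.29823303222656)
plate ((573.7980346679688, -50.08018493652344), (304.9061584472656, 267.2388000488281), 89.23631286621094)
yaw uprights deg -12.391144953938287
rail x(y) (array([-0.19934978,  0.00578572]), array([-0.12610206,  0.04965984]))
bar x(y) (array([-0.02303128,  0.01032973]), array([-0.00043795,  0.03864917])) z 0.038931289890686394
66 tab x [-0.1274 -0.1218 -0.1156] y 0.0661 z 0.042
22 tab x [-0.1272 -0.1224 -0.1161] y 0.022 z 0.054
-22 tab x [-0.1265 -0.1212 -0.1152] y -0.0218 z 0.0482
-66 tab x [-0.1215 -0.1157 -0.1102] y -0.0657 z 0.0357
front edge [-0.18935833 -0.17479762] floor z 0.008689044762385523
table z 0.0004142364168910895
plate y [-0.1565138  0.130144 ]
tall [0.01   0.1077] 0.0668954858507309
tall [ 0.01   -0.1077] 0.06721024074005055
tall [ 0.0446 -0.0925] 0.06511239592556561
mid [ 0.62517858 -0.0605792 ] ex [ 0.97670545 -0.21458438]
```

```bash
cat > mv.py <<'E'
from h import *
from scipy.spatial.transform import Rotation as R
mid=np.array([.62518,-.06058]); ex=np.array([.976705,-.214584]); ey=np.array([-ex[1],ex[0]])
def W(x,y,z):  # portal mm -> world (z world m)
    p=mid+ex*(x-10)/1e3+ey*y/1e3; return np.array([p[0],p[1],z])
def X(): return ((get_eef_pos()[:2]-mid)@ex)*1e3+10
def Y(): return ((get_eef_pos()[:2]-mid)@ey)*1e3
def down():
    Y_=np.array([0,0,-1.]); best=None; cur=R.from_rotvec(get_orientation())
    for s in(1,-1):
        Z=s*np.r_[ey,0]; X_=np.cross(Y_,Z); q=R.from_matrix(np.stack([X_,Y_,Z],1))
        a=(cur.inv()*q).magnitude()
        if best is None or a<best[0]: best=(a,q.as_rotvec())
    return best[1]
def F(): f=np.array(get_wrist_force()); return np.r_[f[:2]@ex,f[:2]@ey,f[2]]
def push(y,rear,checks,end,z=.042,lim=5.):
    """push leaf in groove y from its rear face; checks: TCP x intervals stepped finely"""
    r.move_linear(W(rear-24,y,z+.07),vel=.25); r.move_linear(W(rear-24,y,z),vel=.12); r.pause(.15)
    f0=F(); x=rear-24; log=[]
    while x<end:
        fine=any(a<=x<b for a,b in checks); st=.5 if fine else 5
        x+=st; r.move_linear(W(x,y,z),vel=.02 if fine else .06); f=F()-f0; log.append((round(x,1),round(X(),1),round(f[0],1)))
        if -f[0]>lim: break
    r.move_linear(W(X()-12,y,z),vel=.1); r.move_linear(W(X(),y,z+.07),vel=.2)
    return log
E
python3 - <<'E'
from mv import *
o=down(); print(get_clock(),o,r.inverse_kinematics(W(-146,-66,.13),o))
r.gripper_to(0); 
r.move_pose(W(-146,-66,.13),o); print(get_clock(),F(),get_finger_gap(),W(-146,-66,.13),get_eef_pos())
print(push(-66,-122,[(-83,-60)],-73)); print(get_clock())
d=snap('top'); c=cv2.resize(d['image'][145:260,283:421],None,fx=5,fy=5); save(c,'t1.png')
E
```

```text
0.1 [-1.56411882  0.16979513 -0.16979513] [-2.96640760e-01  3.68687133e-01  1.96068080e+00 -1.33226763e-15
  8.12224719e-01 -1.65117114e+00]
3.825 [0.622734   0.25538279 0.41778508] 0.0006185944940149075 [ 0.45865148 -0.09156743  0.13      ] [ 0.45887344 -0.09108957  0.13010361]
[(-141, np.float64(-140.5), np.float64(0.2)), (-136, np.float64(-135.7), np.float64(-0.3)), (-131, np.float64(-130.7), np.float64(-0.2)), (-126, np.float64(-125.7), np.float64(-0.1)), (-121, np.float64(-120.7), np.float64(-0.2)), (-116, np.float64(-115.6), np.float64(-0.1)), (-111, np.float64(-110.7), np.float64(0.6)), (-106, np.float64(-105.7), np.float64(-0.4)), (-101, np.float64(-100.6), np.float64(1.4)), (-96, np.float64(-95.7), np.float64(-0.6)), (-91, np.float64(-90.7), np.float64(0.2)), (-86, np.float64(-85.7), np.float64(0.3)), (-81, np.float64(-80.7), np.float64(-0.2)), (-80.5, np.float64(-80.5), np.float64(0.3)), (-80.0, np.float64(-80.0), np.float64(0.2)), (-79.5, np.float64(-79.5), np.float64(1.2)), (-79.0, np.float64(-78.9), np.float64(0.5)), (-78.5, np.float64(-78.4), np.float64(-0.1)), (-78.0, np.float64(-77.9), np.float64(-0.1)), (-77.5, np.float64(-77.4), np.float64(-0.8)), (-77.0, np.float64(-77.1), np.float64(-0.6)), (-76.5, np.float64(-77.0), np.float64(-5.0))]
11.2333
```

View pics/t1.png

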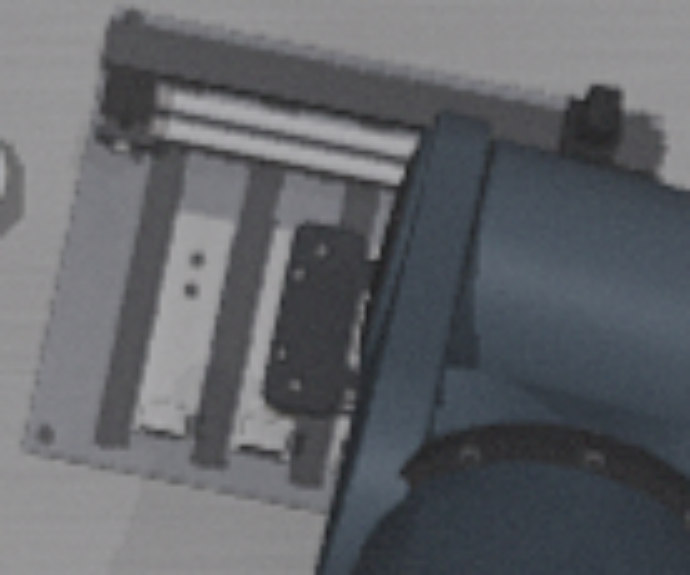

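Leaf 1 met the rail at TCP x = −77.0 mm (expected −77.5) with 5 N of reaction. The arm hides the leaf in this picture, so a later one will have to confirm it. Next is leaf 2.

```bash
python3 - <<'E'
from mv import *
l=push(66,-128,[(-111.5,-104),(-83,-60)],-73); print([tuple(map(float,t)) for t in l if t[0]>-112]); print(get_clock())
d=snap('top'); np.savez('/tmp/t2.npz',**d); c=cv2.resize(d['image'][145:260,283:421],None,fx=5,fy=5); save(c,'t2.png')
E
```

```text
[(-107.0, -106.6, 0.2), (-106.5, -106.5, -0.0), (-106.0, -106.0, 0.3), (-105.5, -105.6, -1.5), (-105.0, -105.0, -0.9), (-104.5, -104.4, -0.2), (-104.0, -103.9, -0.2), (-99.0, -98.5, -0.1), (-94.0, -93.6, 0.1), (-89.0, -88.6, 0.1), (-84.0, -83.6, -0.5), (-79.0, -78.6, 0.5), (-78.5, -78.5, -0.1), (-78.0, -78.0, 0.3), (-77.5, -77.6, -1.5), (-77.0, -77.1, -1.3), (-76.5, -77.0, -4.6), (-76.0, -77.0, -8.0)]
20.1833
```

View pics/t2.png

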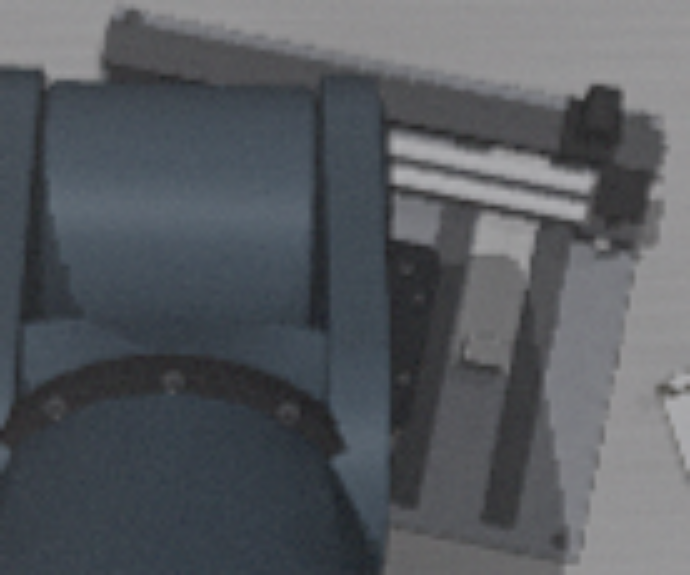

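Leaf 1 shows fully under the bar, with its tab at crop (485,352). Leaf 2 reached the rail at −77.0. Next is leaf 3.

```bash
python3 - <<'E'
from mv import *
l=push(-22,-127,[(-111.5,-100),(-83,-60)],-73); print([tuple(map(float,t)) for t in l if t[0]>-122]); print(get_clock())
E
```

```text
[(-121.0, -120.6, 0.3), (-116.0, -115.6, -0.2), (-111.0, -110.6, 0.3), (-110.5, -110.5, 0.6), (-110.0, -110.0, -0.3), (-109.5, -109.7, -1.3), (-109.0, -108.9, -1.1), (-108.5, -108.4, 1.2), (-108.0, -107.9, -0.5), (-107.5, -107.4, -0.4), (-107.0, -107.0, -0.2), (-106.5, -106.8, -3.0), (-106.0, -106.5, -5.1)]
26.975
```

Leaf 3 bound at TCP −106.8 mm, where its nose meets the bar's front face (expected −107). Leaf 2 is therefore the thickest leaf that went home, and the rider goes to y = +66.

```bash
python3 - <<'E'
from mv import *
r.move_linear(W(-110,-50,.15),vel=.3); r.move_linear(W(41,-92.5,.14),vel=.3); r.gripper_to(.045,5)
r.move_linear(W(41,-92.5,.068),vel=.1); r.pause(.1); f0=F(); print(get_clock(),f0)
r.gripper_to(.019); print(get_finger_gap(),F()-f0)
r.move_linear(W(41,66.0,.068),vel=.06); print(F()-f0,Y(),get_clock())
r.gripper_to(0.012,4); print('gap',get_finger_gap(),Y(),F()-f0)
r.gripper_to(.045); r.move_linear(W(41,66,.15),vel=.15); 
r.move_linear(W(-160,170,.25),vel=.35); print(get_clock())
r.move_linear(np.array([.25,.3,.25]),vel=.35)
d=snap('top'); np.savez('/tmp/t3.npz',**d); save(cv2.resize(d['image'][145:260,283:421],None,fx=5,fy=5),'t3.png'); print(get_clock())
P=cloud(d); z=P[...,2]; q=np.stack([(P[...,:2]-mid)@ex*1e3+10,(P[...,:2]-mid)@ey*1e3],-1)
k=(z>.055)&(z<.075)&(q[...,0]>28)&(q[...,0]<58)&(abs(q[...,1])<105); print('rider',q[k].mean(0),k.sum())
for yy in(66,22,-22,-66):
    t=(abs(q[...,1]-yy)<9)&(q[...,0]>-150)&(q[...,0]<-50)&(z>.031); print(yy,np.percentile(q[t][:,0],[3,97]).round(1),q[t][:,1].mean().round(1),np.median(z[t]).round(4))
E
```

```text
29.8 [ 0.11911795 -0.2018546   0.47759812]
0.01901500591101022 [-0.16514916  0.15304972  0.724647  ]
[ 0.07542982 -1.06115741 -0.10980002] 65.93765740314791 33.2333
gap 0.014042138220538 65.92895860899948 [ 0.32632641 -2.06794285 -0.94033664]
35.775
36.8083
rider [43.9568495  66.06073146] 66
66 [-70.  -58.7] 65.8 0.0418
22 [-127.3 -116. ] 22.0 0.0542
-22 [-99.7 -88.1] -22.0 0.0472
-66 [-69.8 -58.2] -65.9 0.0366
```

View pics/t3.png

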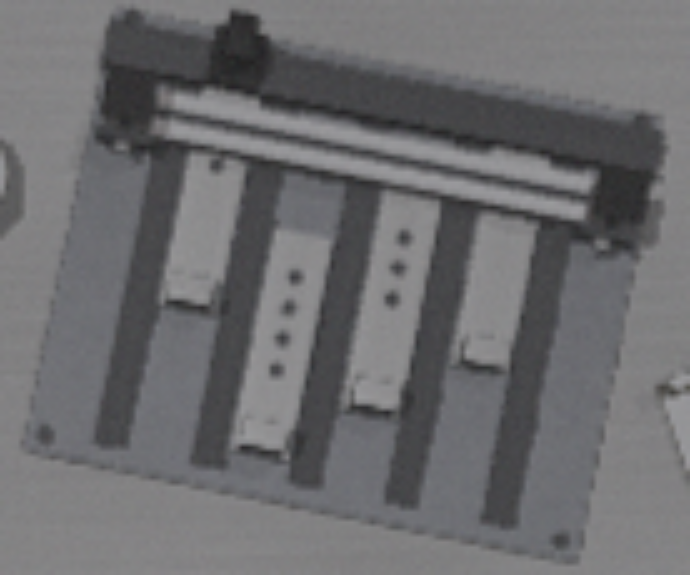

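The final view shows leaf 2 home at crop (190,300) and leaf 1 home at (485,355). Leaf 3's nose is at the bar (415,195), leaf 4 is untouched, and the rider at (240,50) is in line with leaf 2.

```bash
python3 - <<'E'
from mv import *
a=np.load('/tmp/t0.npz')['image'].astype(int);b=np.load('/tmp/t3.npz')['image'].astype(int)
print(get_clock(),F()); ticket.close_job()
E
```

```text
36.8083 [-0.58736583  0.1028038  -1.02469573]
the job is handed in; nothing more can be done
```

The job is done and handed in at about 37 s of the 72 s allowed; it reports no verdict. The gap under the bar is between 8 and 11 mm: leaf 2 went through and leaf 3 did not.

| Item | Result | Last camera check |
|---|---|---|
| Leaf 1 (5 mm) | Home to the stop rail, with about 5 N at contact | Rear face at x = −69.8 mm (home is −70) |
| Leaf 2 (8 mm) | Home to the stop rail, with about 8 N at contact | Rear face at x = −70.0 mm |
| Leaf 3 (11 mm) | Bound at the bar; I stopped pushing at about 5 N and left it there | Rear face at x = −99.7 mm (nose at the bar is −100) |
| Leaf 4 (14 mm) | Not touched | Same position as at the start |
| Rider | Slid along the rail into line with leaf 2 | y = 66.1 mm; leaf 2's tab is at 65.8 mm |

- **Small disagreement:** the camera puts the rider's fin at x ≈ 44 mm, where 40 mm is expected. It read 44.6 mm before I moved it too, so this is most likely measurement bias. The rider slides only along y, so it doesn't affect the result.
- **Not checked:** I did not compare the bench items before and after. The arm was routed clear of them, and no unexpected force showed in the readings I took.

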